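# Clip the lamp tube in and hold its holder against the sprung contact

## Task

Take the white lamp tube from the blue rack and push it down past the sprung orange jaw until it sits fully home in the grey lamp holder. Then slide the holder along its guide strips against the brass contact plate and press the plate about half-way in, never to its stop, and finish while holding it there with a steady push so that the pupil can screw the holder down. Leave everything else on the bench where it is.

Things in the scene. Friction and masses are not known exactly. Their poses are not given: they have to be found in the camera images.
- tube_centre (a point): lamp tube: rigid white tube with a brass cap at each end (both alike), 20 mm diameter, 120 mm long, about 60 g, loose. The point is its centre, x runs along the tube. At the start it lies level in the notches of the blue rack, its axis 50 mm above the bench
- rack: fixed blue rack that carries the tube, base plate 130 x 60 x 12 mm, origin under its centre, x along the tube. Two notched stands at x = +-48 mm, 10 mm wide, cheeks up to 2 mm above the tube's axis; between them the tube is free for 86 mm, 28 mm clear underneath
- holder: lamp holder, loose, about 180 g, origin under its centre, x along it towards the contact plate. Grey base 140 x 60 x 6 mm; end walls 52 mm wide, 6 mm thick, inner faces at x = +-64 mm, front wall 50 mm and back wall 60 mm tall from the underside. Two fork clips at x = +-45 mm, 12 mm wide: saddle, fixed prong on the -y side, orange jaw on the +y side
- seat (a point): where the tube's centre belongs: in the holder, on its middle line, 34 mm above its underside. x along the holder to the contact plate (the tube lies along x), z up. The flared mouth of the forks ends 26 mm above this point. The 78 mm between the two forks is free for fingers, down to 20 mm below this point
- back (a point): middle of the outer face of the holder's back wall, 35 mm above the holder's underside, 70 mm behind the seat; the face to push on. x points to the contact plate. Behind it there is only the free board and the bench
- jaw (a joint): sprung orange jaw along the +y side of the holder, one hooked finger over each fork; angle in rad, 0 closed, grows as it is forced outward. The tube pushed straight down with about 4 to 8 N forces it out by about 0.15 rad, then it snaps back over the tube to 0; it stays at rest at 0 when empty as well
- contact_face (a point): centre of the free face of the sprung brass contact plate (44 mm wide, 40 mm tall) on the green contact block at the end of the kit board, 30 mm above the board's top; x is the push direction (into the block). The point moves with the plate. At the start the holder's front face is 30 to 70 mm short of it
- contact (a joint): how far the contact plate is pressed towards its block, in m: 0 free, 0.016 bottomed. Spring: 2.1 N when it starts to move, then 0.7 N per mm (about 7.7 N half-way)
- board: the pupil's white kit board, fixed to the bench, 300 x 150 x 12 mm; origin under its centre, x towards the contact block. Two wooden strips 10 mm high guide the holder along x (66 mm apart, 3 mm play each side, ends 150 mm behind to 75 mm ahead of the centre)
- screwdriver_grip (a point): bystander: red-handled screwdriver, 180 mm, lying beyond the board; the point is the middle of its handle
- reel: bystander: shiny solder reel standing on end, 56 mm across, 40 mm tall; origin under its centre
- flux: bystander: small amber bottle with red cap, 36 mm across, 85 mm tall; origin under its centre
- screwjar: bystander: clear jar with steel lid, 60 mm across, 60 mm tall; origin under its centre
- mug: bystander: white mug, 80 mm across, 90 mm tall; origin under its centre
- pencil: bystander: yellow pencil, 170 mm, 8 mm thick, lying on the worksheet; origin under its middle
- magnifier: bystander: third-hand stand with round magnifying glass, black foot 75 x 60 mm, about 220 mm tall; origin under the foot
There are look-alikes about, which are no part of the job. Of the things shaped like the part that bears tube_centre, the white one is meant.

How it is judged (in metres and radians):
On the way, in this order (a step that is already met when the one before it is completed fails the run):
1. the tube sits home in both forks with the jaw closed over it, before the contact plate is touched (z of tube_centre in the frame of seat between -0.003 and 0.003 m and y of tube_centre in the frame of seat between -0.003 and 0.003 m and x of tube_centre in the frame of seat between -0.008 and 0.008 m and angle between the x axis of tube_centre and the x axis of seat, either way round below 0.06 rad and value of joint jaw below 0.05 rad and value of joint contact below 0.002 m), for 0.2 s.
2. the holder, with the tube in it, presses the contact plate about half-way in (z of tube_centre in the frame of seat between -0.003 and 0.003 m and y of tube_centre in the frame of seat between -0.003 and 0.003 m and x of tube_centre in the frame of seat between -0.008 and 0.008 m and angle between the x axis of tube_centre and the x axis of seat, either way round below 0.06 rad and value of joint jaw below 0.05 rad and value of joint contact between 0.004 and 0.012 m and contact force between contact_c0 and holder between 3 and 13 N), for 0.5 s.
At the end, for the whole second after the job is handed in: Tube in both forks (centre within 3 mm of the seat across and up, 8 mm along), jaw closed over it, holder flat and straight on the board, and the robot holding it still against the contact plate: plate in by 4 to 12 mm of its 16 mm, 3 to 13 N on the holder (all of step 2 and z of seat in the frame of board between 0.043 and 0.049 m and angle between the x axis of seat and the x axis of board, either way round below 0.08 rad and linear speed of holder below 0.01 m/s and velocity of joint contact between -0.01 and 0.01 m/s and (contact force between any of the fingers, the arm and holder above 1.5 N or contact force between any of the fingers, the arm and tube above 1.5 N)); the arm keeps its last pose, push and grip.
It fails at once if the contact plate is pushed to its stop (value of joint contact above 0.0152 m).
It fails at once if a bystander is moved by more than 30 mm (distance of any of screwdriver_grip, reel, flux, screwjar, mug, pencil, magnifier from where it was at the start of the episode above 0.03 m).
It also fails if it takes over 51 s, if anything falls off the work surface, if the arm or the gripper's body presses on something with over 40 N, if the wrist force passes 120 N, or if a joint passes its speed limit or range.

## Robot

A 7-joint arm with a two-finger parallel gripper is mounted at the origin on the work surface. World frame = base frame: x ahead of the robot, y to its left, z up, the work surface at z = 0. Lengths are in mm, angles in rad, forces in N, time in s.
With the tool pointing down it reaches from about 400 to 900 mm from the base axis. Payload 5.6 kg.
Tool frame: the origin (TCP) lies midway between the tips of the shut fingers; the grasp point (between the pads) lies 19 mm behind it; z points along the fingers, y is the line along which they close (so a half turn about z gives the same grasp; the last joint's range is limited). The gripper opens to 92 mm and grips with 3 to 60 N. Pads are 20 mm wide; open, the fingers measure 128 mm over their backs; the gripper's body (75 mm by 189 mm) begins 69 mm behind the grasp point.
Start: joints at [1.241, 0.468, -0.012, 1.603, 0.006, 1.071, -0.056], TCP at [183.833, -623.47, 214.592] pointing down, gripper open.
Joint ranges: [-2.53, 2.53], [-0.31, 2.02], [-1.57, 1.55], [0.28, 2.44], [-1.29, 4.43], [0.15, 1.84], [-2.92, 2.92]. Speed limits (rad/s): [2.57, 2.57, 3.14, 3.14, 3.14, 3.14, 3.14].

## Interface

Orientations are given as a rotation vector (axis times angle).
In Python, from cell import robot, grip, kin, viewer gives the robot as it stands. Calls block until the motion is done:
- robot.movep(position, orientation): joint-space move of the TCP to a pose.
- robot.servo_line(position, feed=150, rotation=None): straight line of the TCP; rotation=None keeps the orientation; feed is the mean speed in mm/s.
- robot.goto_joints(angles): joint-space move.
- grip(opening, newtons=None): opening from 0.0 (shut) to 1.0 (fully open); newtons is the grip in N (None keeps the last); returns when the fingers have stopped.
- robot.hold(seconds).
- kin.ik(position, orientation): joint angles nearest the present ones, or None.
- robot.observe(): the state.
- viewer.read_camera(name): name is "side" or "top" or "wrist"; returns the picture (480x640x3 uint8, red, green, blue); there is no depth.
- viewer.camera_info(name): a dict with "camera_matrix" (3x3 intrinsics, pixels), "R" (3x3) and "t" (3): a world point X has camera coordinates R X + t. Camera axes: x right, y down, z forward; pixel columns grow to the right and rows downward; lengths in mm; the calibration is good to about 2 mm. A picture is of the moment at which its call begins: read the wrist's pose just before it. camera_info takes no time and is no camera call; for the wrist camera it gives the pose at the moment of the call.
A pose or a line that the arm cannot do raises robot.IKError and nothing moves.
- robot.job_done(): hands the job in; it is judged then, once.
Trained networks look in the newest picture that a camera, given by its name, has taken for a name from the list of things; names that differ only in an ending like _2 or _b are one class to them, and where a whole thing is asked for, a point or a joint stands for the part that bears it (a point fixed in the world has none). Each returns a list of dicts, best first, with "confidence" (0 to 1); they miss things now and then, are a little off and sometimes report something else, mostly with a low value. They report only what shows in the picture. A call takes as long as a camera call. They do not tell look-alikes from the thing itself.
- viewer.silhouettes(name, camera): "mask" (480x640 bool, what is visible of it).
- viewer.pinpoint(name, camera): "at" ([x, y, z] in mm, in the coordinates of the camera as it stood for that picture, good to about 4 mm: a listed point, or the origin of a listed thing).
The state is a dict: "t": time; "joints": joint angles; "joint_velocities": joint speeds; "joint_torque": joint torques, N m; "tcp_pos": TCP position; "tcp_rot": TCP orientation; "contact_force": force on the tool from outside, world axes, zero at the start; "wrist_torque": the same for the moment, N m; "grip_width": opening from 0.0 (shut) to 1.0 (fully open); "grip_force": force on a finger pad.
Only numpy, scipy, OpenCV 4.12 (cv2) and the standard library are available. Lean on these libraries where they do the work, as an engineer would, in place of code of your own. Each camera call takes 0.05 s, during which the arm holds its last target. There are 200 camera calls.

## Working session

There is one attempt and no reset: what is moved stays moved. The work goes in short steps, each a Python script; the robot and the scene stay as the last script left them, time stands still between calls to the robot, and variables do not carry over. Pictures are saved under pics/ and viewed, at most 10 in all, crops included, and the job is handed in when it is done.

```bash
ls; mkdir -p pics; cat > h.py <<'E'
import numpy as np, cv2
from cell import robot, grip, kin, viewer
def save(cam,name):
    im=viewer.read_camera(cam); cv2.imwrite(f'pics/{name}.png',im[:,:,::-1]); return im
def world(p,cam,info=None):
    i=info or viewer.camera_info(cam); R=np.array(i['R']);t=np.array(i['t']).ravel()
    return R.T@(np.array(p)-t)
def proj(X,cam,info=None):
    i=info or viewer.camera_info(cam); c=np.array(i['R'])@np.array(X)+np.array(i['t']).ravel()
    q=np.array(i['camera_matrix'])@c; return q[:2]/q[2]
E
python3 - <<'E'
from h import *
for c in ['top','side']:
    save(c,c+'0')
    for n in ['tube_centre','rack','holder','seat','back','contact_face','board','flux','mug','magnifier','screwjar','reel','screwdriver_grip']:
        for d in viewer.pinpoint(n,c)[:3]:
            w=world(d['at'],c); print(c,n,round(d['confidence'],2),w.round(0),proj(w,c).round(0))
print(robot.observe()['t'], robot.observe()['tcp_rot'])
a=cv2.imread('pics/top0.png');b=cv2.imread('pics/side0.png')
E
```

```text
pics
top tube_centre 0.88 [329. 354.   8.] [159. 345.]
top tube_centre 0.78 [475. 305.  55.] [175. 276.]
top tube_centre 0.57 [337. 163.   7.] [249. 339.]
top rack 0.86 [474. 304.  -2.] [183. 276.]
top holder 0.85 [576.  15.  14.] [316. 227.]
top holder 0.7 [478. 309.  54.] [173. 275.]
top holder 0.48 [575.  13.  44.] [317. 226.]
top seat 0.55 [576.  17.  46.] [315. 225.]
top back 0.77 [569.  85.  50.] [282. 229.]
top contact_face 0.45 [583. -85.  41.] [363. 222.]
top board 0.85 [582. -22.  -0.] [333. 224.]
top flux 0.9 [ 411. -353.    0.] [487. 301.]
top mug 0.95 [ 673. -363.   -1.] [488. 180.]
top magnifier 0.85 [ 749. -207.   -4.] [416. 148.]
top magnifier 0.41 [768. -32.  14.] [336. 138.]
top magnifier 0.41 [ 411. -354.    4.] [488. 301.]
top screwjar 0.85 [ 539. -385.    1.] [501. 241.]
top reel 0.94 [692. 203.   3.] [229. 175.]
top screwdriver_grip 0.91 [769. -32.  16.] [336. 137.]
side tube_centre 0.83 [333. 160.  12.] [414. 306.]
side tube_centre 0.6 [472. 308.  47.] [348. 342.]
side tube_centre 0.57 [331. 353.  16.] [411. 376.]
side rack 0.92 [478. 308.   0.] [345. 354.]
side rack 0.57 [ 412. -351.    2.] [393. 174.]
side holder 0.77 [575.  18.  18.] [320. 251.]
side seat 0.84 [573.  18.  51.] [321. 242.]
side back 0.92 [567.  88.  49.] [319. 263.]
side contact_face 0.51 [579. -85.  43.] [325. 217.]
side board 0.83 [579. -18.  -2.] [321. 247.]
side flux 0.78 [ 413. -353.    8.] [393. 172.]
side flux 0.67 [651. 383.  -2.] [260. 374.]
side mug 0.6 [ 677. -365.   -1.] [306. 164.]
side magnifier 0.81 [ 751. -206.    2.] [271. 194.]
side magnifier 0.47 [767. -35.  14.] [252. 231.]
side screwjar 0.64 [ 534. -387.   -1.] [354. 164.]
side reel 0.84 [702. 204.   2.] [256. 306.]
side reel 0.38 [767. -32.  15.] [252. 231.]
side screwdriver_grip 0.86 [767. -33.  15.] [252. 231.]
side screwdriver_grip 0.62 [ 757. -205.    1.] [269. 194.]
1.4 [ 3.10929748e+00  4.48886322e-01 -7.30923795e-05]
```

View top.

View pics/top0.png

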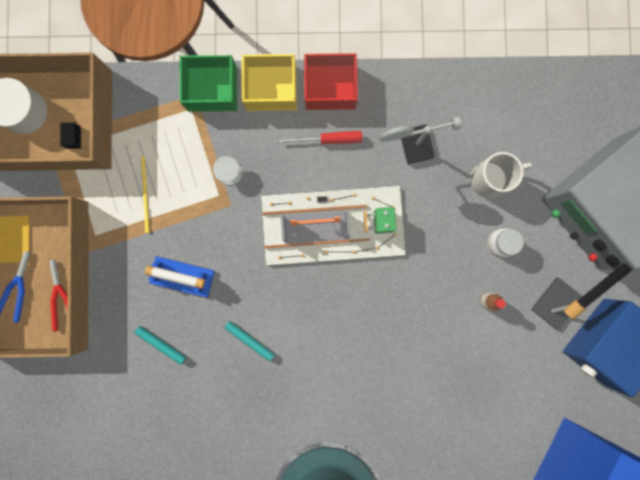

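View pics/side0.png

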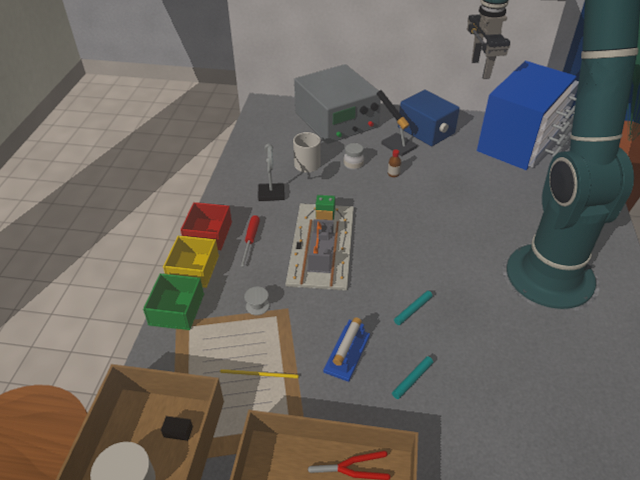

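```bash
cat >> h.py <<'E'
from scipy.spatial.transform import Rotation as Ro
def down(yaw):
    c,s=np.cos(yaw),np.sin(yaw)
    return Ro.from_matrix(np.array([[c,s,0],[s,-c,0],[0,0,-1.]])).as_rotvec()
def ray(px,z,info):
    K=np.array(info['camera_matrix']);R=np.array(info['R']);t=np.array(info['t']).ravel()
    C=-R.T@t; d=R.T@np.linalg.solve(K,np.array([px[0],px[1],1.]));return C+d*(z-C[2])/d[2]
def axis_of(mask,z,info):
    ys,xs=np.nonzero(mask); P=np.array([ray((x,y),z,info)[:2] for x,y in zip(xs[::5],ys[::5])])
    (c,sz,a)=cv2.minAreaRect(P.astype(np.float32)); b=cv2.boxPoints((c,sz,a)); e=b[1]-b[0];f=b[2]-b[1]
    e=e if np.hypot(*e)>np.hypot(*f) else f
    return np.array(c),sz,np.arctan2(e[1],e[0])
E
python3 - <<'E'
from h import *
p=np.array(robot.observe()['tcp_pos']); robot.servo_line([p[0],p[1],380],feed=250)
robot.movep([575,0,380],down(np.pi/2))
i=viewer.camera_info('wrist'); save('wrist','w_holder')
o=robot.observe(); print(o['t'],o['tcp_pos'],'cam',-np.array(i['R']).T@np.array(i['t']).ravel()); print(np.array(i['R']))
for n in ['seat','back','contact_face','holder','board']:
    for d in viewer.pinpoint(n,'wrist')[:2]:
        w=world(d['at'],'wrist',i); print(n,round(d['confidence'],2),w.round(1),proj(w,'wrist',i).round(0))
E
```

```text
4.8583 [575.12887368  -1.21794843 379.8311382 ] cam [576.03219506  76.26996744 549.81717273]
[[ 9.99992195e-01 -3.95079428e-03  4.56776611e-05]
 [-3.80942974e-03 -9.61014719e-01  2.76470971e-01]
 [-1.04838303e-03 -2.76468987e-01 -9.61022268e-01]]
seat 0.66 [576.7  13.1  47.7] [317. 170.]
back 0.69 [571.   86.6  47.4] [312. 105.]
contact_face 0.59 [586.3 -83.1  40.7] [325. 245.]
holder 0.57 [573.3  13.1  13.2] [314. 166.]
```

View pics/w_holder.png

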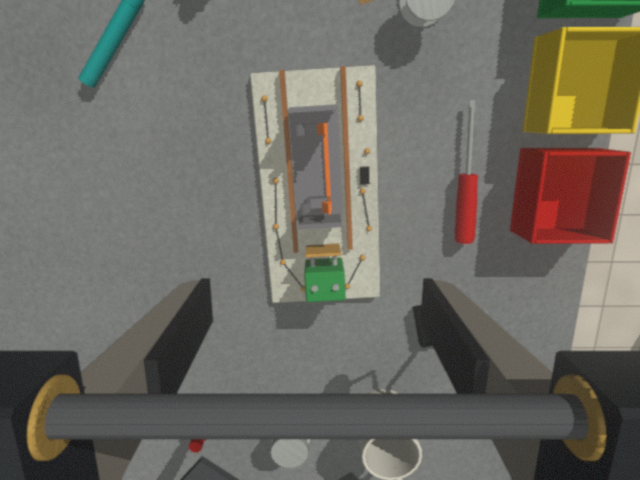

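```bash
python3 - <<'E'
from h import *
robot.movep([575,0,205],down(np.pi/2))
i=viewer.camera_info('wrist'); save('wrist','w_holder2')
for n in ['seat','back','contact_face','holder']:
    for d in viewer.pinpoint(n,'wrist')[:2]:
        w=world(d['at'],'wrist',i); print(n,round(d['confidence'],2),w.round(1),proj(w,'wrist',i).round(0))
robot.movep([575,0,300],down(np.pi/2))
robot.movep([480,280,260],down(np.radians(78)))
i=viewer.camera_info('wrist'); save('wrist','w_tube'); print(robot.observe()['tcp_pos'],robot.observe()['t'])
for n in ['tube_centre','rack']:
    for d in viewer.pinpoint(n,'wrist')[:3]:
        w=world(d['at'],'wrist',i); print(n,round(d['confidence'],2),w.round(1),proj(w,'wrist',i).round(0))
    for d in viewer.silhouettes(n,'wrist')[:3]:
        c,s,a=axis_of(d['mask'],50 if n!='rack' else 12,i); print('sil',n,round(d['confidence'],2),c.round(1),s,np.degrees(a))
import json
E
```

```text
seat 0.6 [578.4  13.7  45.3] [318. 198.]
back 0.84 [571.4  89.7  48.3] [308.  98.]
contact_face 0.96 [586.4 -86.8  39.1] [327. 310.]
holder 0.78 [571.9  14.6  11.3] [310. 190.]
[481.02735473 278.37611455 259.54923874] 7.75
tube_centre 0.92 [328.2 349.4   9.3] [148. 157.]
tube_centre 0.89 [475.9 305.8  49.2] [304. 174.]
tube_centre 0.83 [337.3 157.5  15.2] [210. 330.]
sil tube_centre 0.74 [350.9 178.1] (117.18447875976562, 17.710420608520508) 54.101547
sil tube_centre 0.6 [474.6 306. ] (122.68140411376953, 21.548391342163086) 75.048195
sil tube_centre 0.56 [345.  350.4] (111.48258972167969, 18.973051071166992) 55.146152
rack 0.94 [472.8 310.1  -1.7] [301. 164.]
sil rack 0.58 [474.8 307. ] (130.22491455078125, 60.37467956542969) 75.512314
```

View pics/w_holder2.png

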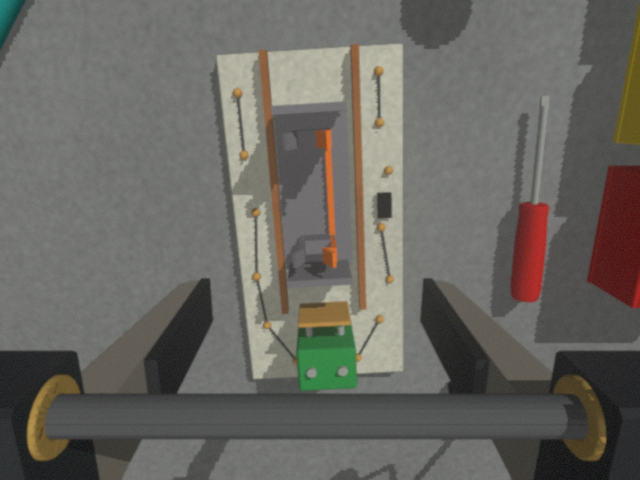

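View pics/w_tube.png

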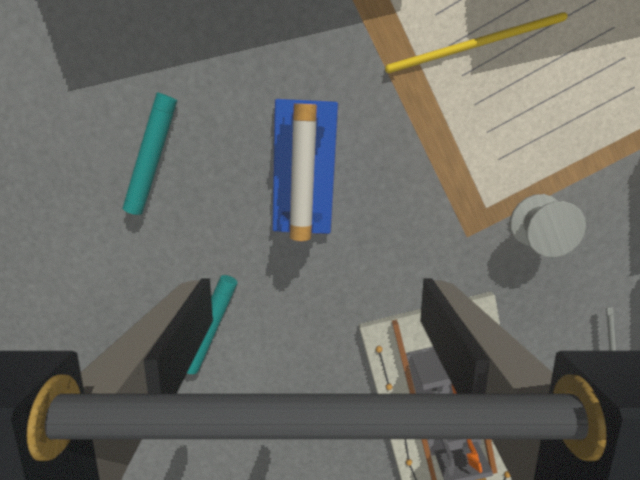

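```bash
cat >> h.py <<'E'
import pickle
E
python3 - <<'E'
from h import *
robot.movep([577,22,170],down(np.pi/2)); robot.hold(.2)
i=viewer.camera_info('wrist'); im=save('wrist','w3'); pickle.dump(i,open('w3.pkl','wb'))
print(np.array(i['camera_matrix']))
for n in ['seat','back','contact_face']:
    for d in viewer.pinpoint(n,'wrist')[:1]:
        w=world(d['at'],'wrist',i); print(n,round(d['confidence'],2),w.round(1),proj(w,'wrist',i).round(0))
for X in [(577,15,46),(570,88,72),(583,-55,62)]: print(proj(X,'wrist',i))
c=im[50:340,210:410,::-1]; cv2.imwrite('pics/w3c.png',cv2.resize(c,None,fx=2,fy=2,interpolation=cv2.INTER_CUBIC))
E
```

```text
[[422.74186314   0.         316.15425086]
 [  0.         422.74186314 235.64687485]
 [  0.           0.           1.        ]]
seat 0.69 [575.8  13.6  46.8] [313. 240.]
back 0.75 [572.2  86.7  46.5] [308. 137.]
contact_face 0.76 [583.7 -84.4  40. ] [323. 354.]
[314.97846945 237.81168852]
[303.6218214  136.49276265]
[323.10551951 335.25716512]
```

View pics/w3c.png

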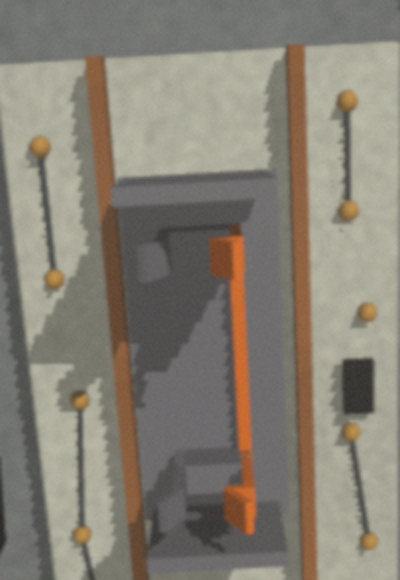

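```bash
python3 - <<'E'
from h import *
i=pickle.load(open('w3.pkl','rb'))
q=lambda x,y,z: ray((210+x/2,50+y/2),z,i)[:2]
bl,br=q(112,186,72),q(272,172,72); fl,fr=q(148,565,62),q(287,553,62)
il,ir=q(115,208,72),q(275,193,72)
print('back',bl,br,'inner',il,ir,'front',fl,fr)
B=(bl+br)/2;F=(fl+fr)/2; print(B,F,np.hypot(*(F-B)),'mid',(B+F)/2, np.degrees(np.arctan2(*(F-B)[::-1])))
for a,b in [((96,56),(135,560)),((296,45),(309,560))]:
    u,v=q(*a,22),q(*b,22); print('strip',u,v,np.degrees(np.arctan2(*(v-u)[::-1])))
E
```

```text
back [546.57175439  84.03830684] [596.24849774  88.31599702] inner [547.29564468  77.29463715] [597.3130652   81.93700793] front [554.28337732 -52.7426531 ] [605.18103505 -47.85614666]
[571.41012606  86.17715193] [579.73220619 -50.29939988] 136.73004868032103 mid [575.57116613  17.93887603] -86.51053323585717
strip [536.60923873 125.90180185] [545.56713021 -72.51009478] -87.41496813228134
strip [607.34579487 129.61331781] [618.47064646 -72.50629293] -86.84956579184086
```

```bash
python3 - <<'E'
from h import *
i=pickle.load(open('w3.pkl','rb'))
q=lambda x,y,z: ray((210+x/2,50+y/2),z,i)[:2]
for z in (60,66,72):
    a,b=q(228,258,z),q(240,508,z); print('hooks',z,a,b,(a+b)/2,np.hypot(*(a-b)))
y=np.radians(75.3)
robot.movep([575,100,200],down(np.radians(85)))
robot.movep([475.2,306,120],down(y)); robot.servo_line([475.2,306,37],feed=120)
robot.hold(.1); f0=robot.observe()['contact_force']
grip(0.0,40)
o=robot.observe(); print(o['tcp_pos'],o['grip_width']*92,o['grip_force'],f0,o['contact_force'])
robot.servo_line([475.2,306,150],feed=120); robot.hold(.1)
o=robot.observe(); print(o['t'],o['grip_width']*92,o['grip_force'],o['contact_force'])
i=viewer.camera_info('wrist'); save('wrist','w_grasp'); pickle.dump(i,open('wg.pkl','wb'))
for d in viewer.pinpoint('tube_centre','wrist')[:3]: print(d['confidence'],world(d['at'],'wrist',i).round(1))
for d in viewer.silhouettes('tube_centre','wrist')[:3]: 
    print(d['confidence'],axis_of(d['mask'],163,i))
print(o['tcp_pos'])
E
```

```text
hooks 60 [583.01972425  59.85817064] [587.90054696 -30.85532861] [585.46013561  14.50142102] 90.84471022155965
hooks 66 [582.8995822   60.74239343] [587.67606523 -28.03188006] [585.28782371  16.35525669] 88.90267950639438
hooks 72 [582.77944014  61.62661622] [587.4515835  -25.20843151] [585.11551182  18.20909236] 86.96064879122913
[475.09682222 306.02125841  36.9589166 ] 18.578316775582042 40.000061988830566 [ 0.77901226  0.3794689  -0.34603045] [ 0.03586014  0.4820006  -0.02937218]
14.0833 18.70999395963776 39.999672174453735 [ 0.62649392  0.08538615 -1.31166939]
0.7 [474.4 303.9 162.4]
0.64 [326.3 350.6  11.1]
0.7 (array([474.83285522, 302.95336914]), (128.59825134277344, 20.187620162963867), np.float32(1.3140084))
0.6 (array([411.16546631, 365.04928589]), (64.0201644897461, 10.92088794708252), np.float32(0.9651532))
[474.73565763 305.64143905 149.07272508]
```

View pics/w_grasp.png

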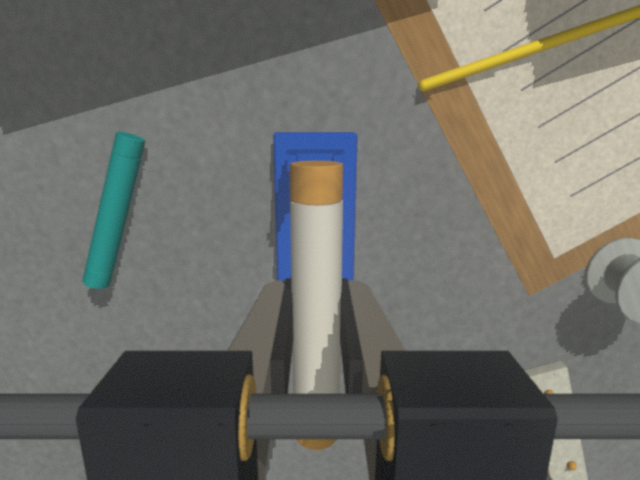

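```bash
python3 - <<'E'
from h import *
i=pickle.load(open('wg.pkl','rb')); c=np.array([474.74,305.64]); a=np.array([np.cos(1.314),np.sin(1.314)])
for z in (153,163,173): print('near',z,(ray((317,161),z,i)[:2]-c)@a)
print('far',(ray((317,448),163,i)[:2]-c)@a,(ray((317,448),153,i)[:2]-c)@a)
Y=np.radians(93.5)
robot.movep([560,120,180],down(np.radians(88)))
robot.movep([576.5,16,130],down(Y)); robot.servo_line([576.5,16,75],feed=80); robot.hold(.2)
o=robot.observe(); i=viewer.camera_info('wrist'); im=save('wrist','w_hov'); pickle.dump((i,o),open('wh.pkl','wb'))
print(o['t'],o['tcp_pos'],o['contact_force'])
cv2.imwrite('pics/w_hovc.png',cv2.resize(im[60:260,200:440,::-1],None,fx=2.9,fy=2.9,interpolation=cv2.INTER_CUBIC))
E
```

```text
near 153 60.295063670865844
near 163 61.359614296559364
near 173 62.42416492225283
far -66.32663558446008 -75.57437613174035
16.65 [576.87430645  15.97694393  75.54757004] [-0.70565698  0.23522334 -0.99670677]
```

View pics/w_hovc.png

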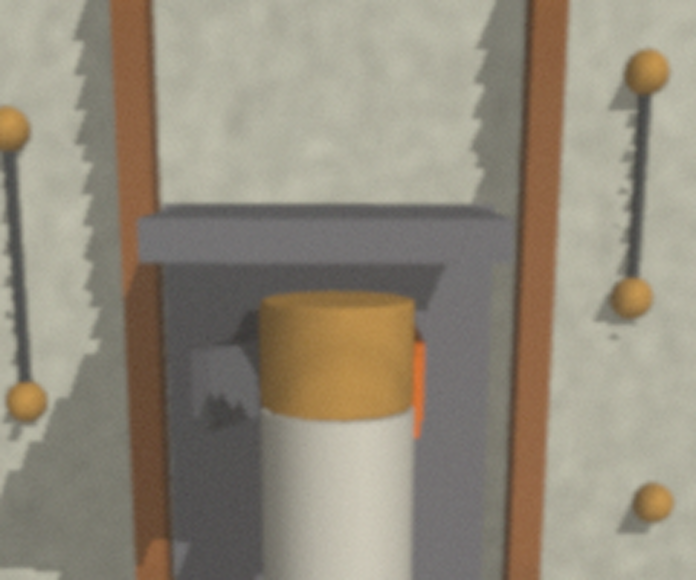

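```bash
python3 - <<'E'
from h import *
i,o=pickle.load(open('wh.pkl','rb')); z=o['tcp_pos'][2]+13
q=lambda x,y,z: ray((200+x/2.9,60+y/2.9),z,i)[:2]
e=q(337.5,291,z-10); w=q(325.5,263,72); wo=q(325.5,217,72); l,r=q(138,217,72),q(513,217,72)
print('tube end',e,'wall in',w,'out',wo,l,r,np.degrees(np.arctan2(*(r-l)[::-1])))
E
```

```text
tube end [573.97535791  76.0785322 ] wall in [572.13061163  79.15313288] out [571.77736279  85.38059683] [545.98151083  83.85271415] [597.58333449  86.90907891] 3.3896563948640774
```

```bash
cat >> h.py <<'E'
def fz(): 
    return np.array(robot.observe()['contact_force'])
E
python3 - <<'E'
from h import *
X,Y=574.9,15.1
robot.servo_line([X,Y,75],feed=30); robot.hold(.15); f0=fz()
print(f0, np.array(robot.observe()['tcp_pos']).round(2))
z=75
while z>33:
    z=max(33,z-2.5); robot.servo_line([X,Y,z],feed=60)
    o=robot.observe(); f=np.array(o['contact_force'])-f0
    print(z,np.array(o['tcp_pos']).round(1),f.round(1))
    if np.abs(f).max()>(4 if z>60 else 25): print('STOP');break
print(o['t'])
E
```

```text
[-0.57229654 -0.30287382 -0.99143642] [574.93  15.05  75.05]
72.5 [574.7  15.1  72.2] [ 1.3 -0.6 -0.2]
70.0 [574.7  15.1  69.7] [ 0.5 -0.3 -0.3]
67.5 [574.7  15.1  67.3] [0.8 0.  0.9]
65.0 [574.8  15.1  64.8] [ 0.4  0.4 -0.3]
62.5 [574.8  15.1  62.3] [ 0.4 -0.3 -0.1]
60.0 [574.8  15.1  59.8] [-0.2  0.8  0.1]
57.5 [574.5  15.1  57.3] [-1.3  1.2  1.2]
55.0 [574.7  15.1  54.9] [-1.8  0.8  3.4]
52.5 [574.6  15.2  52.4] [-2.6  0.1  2.9]
50.0 [574.7  15.1  49.5] [-0.9  0.5  0.1]
47.5 [574.8  15.   47.1] [-0.3  0.4 -0.4]
45.0 [574.9  15.1  44.8] [ 0.  -0.  -0.8]
42.5 [574.9  15.1  42.3] [ 0.5  0.4 -1. ]
40.0 [574.9  15.1  39.7] [ 0.6 -0.1 -1.4]
37.5 [575.   15.1  37.3] [ 0.2  0.2 -1. ]
35.0 [574.9  15.   34.9] [ 0.2 -0.1 -1.4]
33 [575.1  15.1  33.1] [ 0.5 -0.4  0.8]
21.35
```

```bash
python3 - <<'E'
from h import *
X,Y=574.9,15.1; z=33; f0=np.array([-.57,-.3,-.99])
while z>29:
    z-=.5; robot.servo_line([X,Y,z],feed=20); robot.hold(.05)
    o=robot.observe(); f=np.array(o['contact_force'])-f0
    print(z,np.array(o['tcp_pos']).round(1),f.round(1))
    if f[2]>8: break
i=viewer.camera_info('wrist'); im=save('wrist','w_in')
cv2.imwrite('pics/w_inc.png',cv2.resize(im[60:300,200:440,::-1],None,fx=2.4,fy=2.4,interpolation=cv2.INTER_CUBIC))
print(o['t'])
E
```

```text
32.5 [575.1  15.1  32.9] [-0.5 -0.   5.2]
32.0 [575.2  15.2  32.8] [-2.6  0.2  8.8]
21.95
```

View pics/w_inc.png

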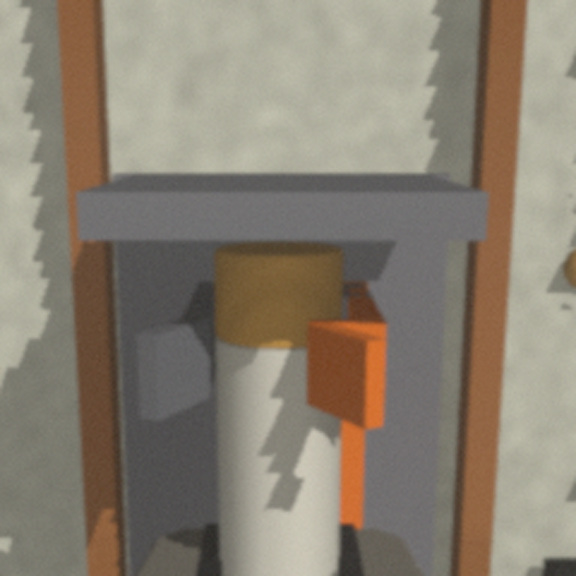

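```bash
python3 - <<'E'
from h import *
X,Y=574.9,15.1; R=down(np.radians(93.3))
robot.servo_line([X,Y,33],feed=20); grip(0.4)
robot.servo_line([X,Y,130],feed=80)
grip(0.0,20)
o=robot.observe();print(o['t'],o['contact_force'],o['grip_width'])
robot.movep([569.5,125,130],R)
i=viewer.camera_info('wrist'); 
robot.servo_line([569.5,125,32],feed=120); robot.hold(.2)
f0=np.mean([ (robot.hold(.03),fz())[1] for _ in range(6)],0); d=np.array([.056,-.998])
np.save('f0.npy',f0)
print('f0',f0.round(2),robot.observe()['tcp_pos'])
p=np.array([569.5,125]); s=0
while s<60:
    s+=2 if s<58 else 1; robot.servo_line([*(p+d*s),32],feed=40)
    robot.hold(.03); o=robot.observe(); f=np.array(o['contact_force'])-f0
    print(s,np.array(o['tcp_pos'])[:2].round(1),f.round(1))
    if -f[:2]@d>3.0: break
print(o['t'])
E
```

```text
24.7167 [0.08821147 0.49909593 0.48075757] 0.004949663274160469
f0 [0.12 0.14 0.27] [569.68350694 124.95891485  32.31001758]
2 [569.6 122.8] [ 0.1 -0.8  0.3]
4 [569.8 120.9] [ 0.3 -0.4 -0.5]
6 [569.9 118.9] [-0.4 -0.9 -0.7]
8 [570.  116.9] [ 0.4 -1.1 -0.4]
10 [570.1 114.9] [-0.3 -0.3 -1.1]
12 [570.2 112.9] [-0.2  0.  -0.2]
14 [570.3 110.9] [-0.1 -0.2 -0.3]
16 [570.4 108.9] [ 0.3 -0.9  1.1]
18 [570.5 106.9] [-0.4 -0.5 -0.2]
20 [570.6 104.9] [-0.4 -1.1 -0.5]
22 [570.8 102.9] [-0.8 -0.8  0.2]
24 [570.9 100.9] [-0.7 -0.5  0.7]
26 [571.   98.9] [-0.7 -1.2 -0.6]
28 [571.1  96.9] [ 0.2 -0.4 -0.2]
30 [571.2  95.2] [ 0.1 -0.1 -0.5]
32 [571.3  93.2] [ 0.4  1.4 -0.1]
34 [571.5  91. ] [-0.4  1.9  0.3]
36 [571.6  88.9] [0.5 1.  0.2]
38 [571.7  86.9] [-0.2  2.4  0.9]
40 [571.8  84.9] [-0.1  1.2  1.3]
42 [571.9  83. ] [-0.6  1.4  1.3]
44 [572.   80.9] [-0.2  2.2  0.6]
46 [572.1  79. ] [-0.5  1.8  1.4]
48 [572.2  76.9] [-0.8  2.5  2.5]
50 [572.3  74.9] [0.3 2.9 3. ]
52 [572.4  72.9] [0.2 2.1 3.1]
54 [572.6  70.9] [0.2 2.3 2.8]
56 [572.7  68.9] [-0.9  2.2  2.6]
58 [572.8  66.9] [-1.2  1.9  1.7]
59 [572.8  66.1] [-0.4  2.7  3. ]
60 [572.9  65.1] [0.4 3.5 2.5]
35.3833
```

```bash
python3 - <<'E'
from h import *
f0=np.load('f0.npy'); d=np.array([.056,-.998]); p=np.array([569.5,125]); s=60
while s<80:
    s+=1; robot.servo_line([*(p+d*s),32],feed=30)
    o=robot.observe(); f=np.array(o['contact_force'])-f0
    print(s,np.array(o['tcp_pos'])[:2].round(1),f.round(1))
    if -f[:2]@d>6.5: break
print(o['t'])
E
```

```text
61 [572.9  64.1] [0.4 3.3 2.4]
62 [572.9  63.5] [-0.8  3.9  2.8]
63 [573.   62.8] [-0.7  4.8  2.2]
64 [573.  62.] [0.  6.3 2.3]
65 [573.   61.3] [0.2 6.6 0.9]
36.6333
```

```bash
python3 - <<'E'
from h import *
f0=np.load('f0.npy'); d=np.array([.056,-.998]); p=np.array([569.5,125]); s=65
while s<76:
    s+=1; robot.servo_line([*(p+d*s),32],feed=30)
    o=robot.observe(); f=np.array(o['contact_force'])-f0
    print(s,np.array(o['tcp_pos'])[:2].round(1),f.round(1))
    if -f[:2]@d>9.2 or o['tcp_pos'][1]<56.8: break
robot.hold(.3)
f=np.mean([(robot.hold(.03),fz())[1] for _ in range(8)],0)-f0; o=robot.observe(); print(f.round(2),o['tcp_pos'],o['t'])
i=viewer.camera_info('wrist'); im=save('wrist','w_end')
for n in ['contact_face','seat','back']:
  for d in viewer.pinpoint(n,'wrist')[:1]: print(n,d['confidence'],world(d['at'],'wrist',i).round(1))
side=save('side','s_end')
for n in ['contact_face','seat','back']:
  for d in viewer.pinpoint(n,'side')[:1]: print(n,d['confidence'],world(d['at'],'side').round(1))
a=cv2.resize(im[:,:,::-1],(400,300)); b=cv2.resize(side[170:300,260:380,::-1],(400,433)); 
c=np.zeros((433,800,3),np.uint8); c[:300,:400]=a; c[:,400:]=b; cv2.imwrite('pics/end.png',c); print(robot.observe()['t'])
E
```

```text
66 [573.1  60.5] [-0.6  6.5  2.3]
67 [573.1  59.8] [-1.4  7.3  1.8]
68 [573.1  59.1] [-0.7  7.1  2. ]
69 [573.2  58.3] [-0.7  8.3  2. ]
70 [573.2  57.5] [-0.5  9.2  1.2]
71 [573.3  56.7] [-1.4  8.4  2. ]
[-0.85  9.14  1.35] [573.2372842   56.72694363  32.07521893] 38.7
back 0.89 [571.5  47.8  48.1]
seat 0.5 [575.4 -23.3  53.9]
back 0.71 [574.   48.2  48.2]
39.1
```

View pics/end.png

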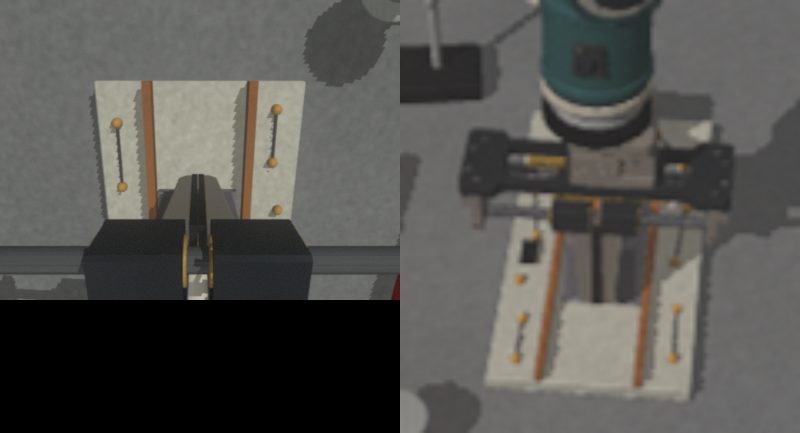

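```bash
python3 -c "
from h import *
robot.hold(.6);print(fz()-np.load('f0.npy'));print(robot.job_done(),robot.observe()['t'])"
```

```text
[-0.72160366  9.27047612  0.9783396 ]
the job is handed in; nothing more can be done
the job is handed in; nothing more can be done
```

I handed the job in at about 40 s with the tube seated under the jaw and the arm holding the holder against the contact plate at a steady push of about 9 N. The plate is about 7 mm in by my estimate from push force and travel, since the gripper hid it in the last pictures; no verdict came back.

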